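# Rinse the beaker and hang it back

## Robot

A 6-joint arm with a two-finger parallel gripper is mounted at the origin on the work surface. World frame = base frame: x ahead of the robot, y to its left, z up, the work surface at z = 0. Lengths are in mm, angles in rad, forces in N, time in s.
With the tool pointing down it reaches from about 350 to 975 mm from the base axis. Payload 7.1 kg.
Tool frame: the origin (TCP) lies between the finger pads; the fingertips stand 19 mm ahead of it and the grasp point (between the pads) is the TCP; z points along the fingers, y is the line along which they close (so a half turn about z gives the same grasp; the last joint's range is limited). The gripper opens to 88 mm and grips with 3 to 60 N. Pads are 20 mm wide; open, the fingers measure 115 mm over their backs; the gripper's body (75 mm by 178 mm) begins 61 mm behind the grasp point.
Start: joints at [1.251, 0.423, 1.63, -0, 1.089, -0.019], TCP at [185.146, 596.93, 241.675] pointing down, gripper open.
Joint ranges: [-3, 3], [-0.9, 2.11], [0.09, 2.58], [-1.31, 4.45], [0.11, 2.69], [-2.54, 2.54]. Speed limits (rad/s): [2.39, 2.39, 3.01, 3.14, 3.14, 3.14].

## Interface

Orientations are given as a rotation vector (axis times angle).
In Python, from workcell import ctrl gives the robot as it stands.
- The arm moves only by the tool arm_command, never from a script. Its argument "series" is a list of rows, each an object with "linear": the shift along the tool's x, y, z in m, a list of three; "turn": the turn about the tool's z in rad. A call has 1 to 10 rows; each row shifts and turns the commanded pose from where the row before left it, along the tool's axes as they then stand; what a row does not reach is not made up. A row lasts 1/10 s, in which the tool goes at most 50 mm and 8.59 degrees, less where a joint would pass 70% of its speed; a pose out of reach is approached as far as the arm can. A call with a gripper value outside its range is refused whole. "jaw" is the opening, from -1 (shut) to 1 (fully open), set as the call begins (left out, the last holds). The fingers move at their own pace and stop on an object; the grip force is fixed at half the most. Time passes only in rows, so rows that do not move let the fingers close. It gives the time, the measured TCP pose, the force, the opening and the grip force at its end, in the units of the state.
- ctrl.get_obs(): the state, without advancing time (a new reading comes with each control period).
- ctrl.get_image(name): name is "scene" or "top" or "wrist"; returns a dict with "frame" (420x560x3 uint8, blue, green, red), "fx", "fy", "cx", "cy" (pixels), "rvec" (rotation vector, rad) and "tvec" (3), from world to camera coordinates, as OpenCV has them. Camera axes: x right, y down, z forward; pixel columns grow to the right and rows downward; lengths in mm; the calibration is good to about 2 mm. The wrist camera is an equidistant fisheye: a pixel r from the principal point sees the ray r / f radians off the axis. A picture is of the moment at which its call begins. There is no depth.
- ctrl.close_job(): hands the job in; it is judged then, once.
The state is a dict: "t": time; "qpos": joint angles; "qvel": joint speeds; "joint_torque": joint torques, N m; "ee_pos": TCP position; "orientation": TCP orientation; "ft_force": force on the tool from outside, world axes, zero at the start; "moment": the same for the moment, N m; "width": finger opening in mm; "grasp_force": force on a finger pad.
Only numpy, scipy, OpenCV 4.12 (cv2) and the standard library are available. Lean on these libraries where they do the work, as an engineer would, in place of code of your own. Each camera call takes 0.05 s, during which the arm holds its last target. There are 200 camera calls.

## Task

Rinse the narrow steel beaker that has no handle: lift it off its leaning draining peg, set it mouth down in the middle of the rinser's sprung plate, and press the plate down to its stop and keep it there for one second, firmly but without ramming it. Then hang the beaker back on the same peg, as far onto it as before, without dropping it on the rack or banging it, let go of it, and leave everything else where it stands.

Things in the scene. Friction and masses are not known exactly. Their poses are not given: they have to be found in the camera images.
- beaker: The beaker to rinse: plain narrow steel beaker, no handle, hanging mouth down on one of the rack's pegs. Outside diameter 60, wall 3, height 95, inside depth 91; about 0.13 kg. Origin: centre of the mouth; z axis from mouth to closed end: up when upside down; hanging, it leans 40 degrees from vertical, with the peg. Inner floor on the peg's tip, its axis 8 below the peg's. Slide it about 100 along the peg to free it.
- beaker_end (a point): Centre of the beaker's closed end (outside), 95 from the mouth along the beaker's z axis; the highest part of the hanging beaker.
- rack: Draining rack, fixed: grey base 130 x 290 x 30 high with three white round pegs, 38 in diameter, tips chamfered. Origin: centre of the underside; x away from the robot, y along the row of pegs; turned by up to 0.25 rad. Pegs start at x = +30, y = -105, 0, +105, z = 30, are 160 long and lean 40 degrees from vertical towards the rack's -x (the robot): tips at x = -73, z = 153.
- rinser: Push-down rinser, fixed: round black base 124 in diameter, steel collar, on top a level dark round plate 82 in diameter with a brass nozzle 12 in diameter standing 16 above its middle. Origin: centre of the base's underside; z up through the plate's centre. The collar is screwed to an unknown height: the unpressed plate's top is 97 to 127 above the bench; the pose does not tell, feel or look for it.
- plate (a joint): How far the rinser's plate is pressed down from its unpressed place: 0 free, 0.012 m at its stop. A spring holds it up: 2 N at the beginning, rising to about 8 N at the stop; it springs back by itself.
- wide: Bystander: thick-walled wide steel beaker, 74 in diameter, 95 high, no handle, hanging on another peg. Origin and axes as the beaker's.
- jug: Bystander: narrow steel jug, 60 in diameter, 95 high, with a loop handle on its upper side, hanging on another peg. Origin and axes as the beaker's.
- washbottle: Bystander: white wash bottle with orange cap and spout, 60 in diameter, 175 high, standing behind the rinser. Origin: centre of its underside.
- weight: Bystander: brass calibration weight with a knob, 38 in diameter, 62 high. Origin: centre of its underside.
- dish: Bystander: white porcelain dish, 90 in diameter, 22 high. Origin: centre of its underside.
There are look-alikes about, which are no part of the job. Leave any yellow look-alike of the beaker alone.

How it is judged:
By the outcome, as a careful person would: the job done as asked, in the order asked, and still so for the second after the job is handed in, with the robot touching nothing.
It also fails if it takes over 64 s, if anything falls off the work surface, if the arm or the gripper's body presses on something with over 40 N, if the wrist force passes 120 N, or if a joint passes its speed limit or range.

## Working session

There is one attempt and no reset: what is moved stays moved. The work goes in short steps, Python scripts to look and compute and a tool call to move; the robot and the scene stay as the last step left them, time stands still between calls to the robot, and variables do not carry over. Pictures are saved under pics/ and viewed, at most 12 in all, crops included, and the job is handed in when it is done.

Besides the shell and the picture viewer there is one more tool, called after ">>>" in YAML: its name, and indented under it one key for each argument. arm_command: Moves the arm, as the interface text tells. Its arguments: {"type":"object","properties":{"series":{"type":"array"},"jaw":{"type":"number"}},"required":["series"]}

```bash
mkdir -p pics; ls; cat > h.py <<'E'
import numpy as np, cv2
from scipy.spatial.transform import Rotation as R
from workcell import ctrl
def get(n):
    d=ctrl.get_image(n); return d
def ray(d,u,v,fish=False):
    Rm=cv2.Rodrigues(np.array(d['rvec'],float))[0]; t=np.array(d['tvec'],float).ravel()
    x=(u-d['cx'])/d['fx']; y=(v-d['cy'])/d['fy']
    if fish:
        r=np.hypot(x,y); k=np.sin(r)/r if r>1e-9 else 1; c=np.array([x*k,y*k,np.cos(r)])
    else: c=np.array([x,y,1.])
    return -Rm.T@t, Rm.T@(c/np.linalg.norm(c))
def onz(d,u,v,z,fish=False):
    o,r=ray(d,u,v,fish); return o+r*(z-o[2])/r[2]
def cross(a,b):
    # midpoint of two rays + gap
    (o1,r1),(o2,r2)=a,b
    s=np.linalg.lstsq(np.array([r1,-r2]).T,o2-o1,rcond=None)[0]
    p,q=o1+s[0]*r1,o2+s[1]*r2
    return (p+q)/2,np.linalg.norm(p-q)
def proj(d,P):
    return cv2.projectPoints(np.array(P,float).reshape(-1,3),np.array(d['rvec'],float),np.array(d['tvec'],float),np.array([[d['fx'],0,d['cx']],[0,d['fy'],d['cy']],[0,0,1.]]),None)[0].reshape(-1,2)
E
python3 - <<'E'
from h import *
for n in ('scene','top'):
    d=get(n); cv2.imwrite(f'pics/{n}0.png',d['frame']); o,r=ray(d,d['cx'],d['cy']); print(n,d['fx'],d['cx'],d['cy'],o.round(),r.round(2))
o=ctrl.get_obs(); print(o)
E
```

```text
pics
scene 447.7106691183176 283.4497620035936 210.66890821105088 [1011. -506.  908.] [-0.47  0.52 -0.71]
top 401.5490191923451 279.7244856095155 199.17149668088328 [ 397.   33. 1028.] [ 0.12  0.02 -0.99]
{'t': 0.1, 'qpos': array([ 1.25101618e+00,  4.23765555e-01,  1.63060271e+00,  1.05065666e-05,
        1.08860223e+00, -1.90080318e-02]), 'qvel': array([-0.0007817 , -0.00135556, -0.00222724, -0.00016707, -0.00069853,
        0.00050836]), 'joint_torque': array([ 3.53198038e-04, -5.45614529e+01, -2.74320728e+01,  6.44907192e-02,
        1.88306981e-02, -5.17206740e-05]), 'ee_pos': array([184.98952897, 596.4988629 , 240.98297693]), 'orientation': array([-4.70644217e-01, -3.10589389e+00,  2.13069120e-03]), 'ft_force': array([0.99585064, 0.10974251, 0.92440592]), 'moment': array([-0.06368002, -0.00263054, -0.0161611 ]), 'grasp_force': 0.0, 'width': 87.7364221045803}
```

View pics/scene0.png

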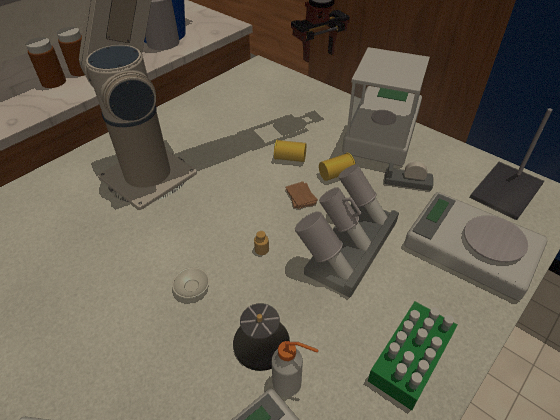

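View pics/top0.png

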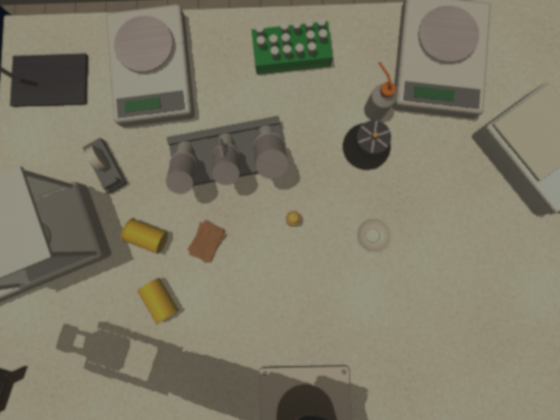

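The picture shows three hanging candidates. They are, in scene / top pixels: (358,195) / (181,170), narrow and apparently plain; (340,210) / (226,150), which has a loop handle, so it's the jug; and (320,240) / (270,150), which is thicker, so it's the wide one. The yellow look-alikes lie on the bench at top (145,236) and (157,300). The rinser is at top (370,145). I'll confirm in an enlarged crop.

```bash
python3 - <<'E'
from h import *
s=cv2.imread('pics/scene0.png')[150:300,280:410]; t=cv2.imread('pics/top0.png')[105:205,155:300]
a=cv2.resize(s,(390,450),interpolation=cv2.INTER_CUBIC); b=cv2.resize(t,(406,280),interpolation=cv2.INTER_CUBIC)
c=np.zeros((600,800,3),np.uint8); c[:450,:390]=a; c[:280,392:798]=b
t=cv2.imread('pics/top0.png')[110:180,330:430]; c[285:285+280,392:792]=cv2.resize(t,(400,280),interpolation=cv2.INTER_CUBIC)
c=np.clip(c*1.5,0,255).astype(np.uint8)
cv2.imwrite('pics/crop1.png',c)
E
```

```text
(no output)
```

View pics/crop1.png

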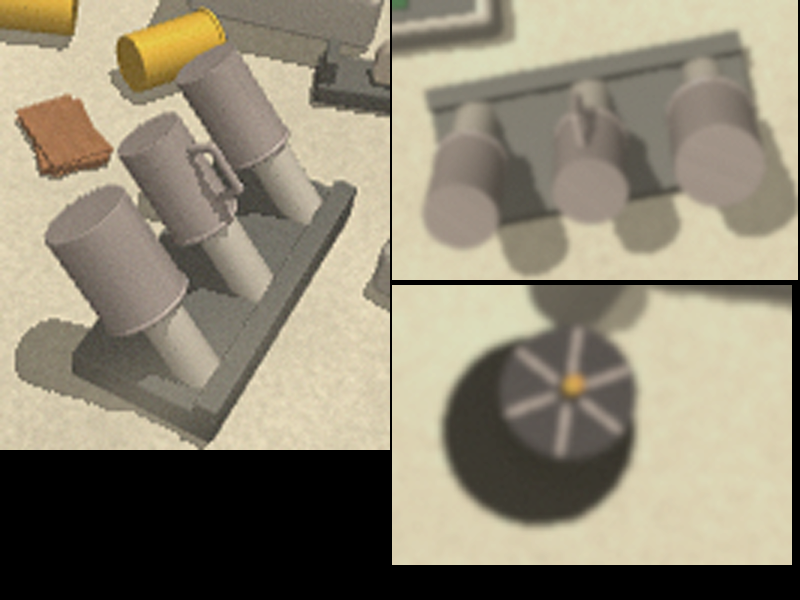

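The crop confirms it: the leftmost in the top view (crop (462,190)) is narrow and plain with no handle, so it's the beaker. The middle one has the handle (jug) and the right one is wider. The nozzle shows at crop (573,384).

```bash
python3 - <<'E'
from h import *
S=get('scene');T=get('top')
for n,a,b in (('beaker',(349,172.3),(180,182.1)),('jug',(330.3,194.3),(225.7,172.9)),('wide',(310,221),(272.1,163.9))):
    print(n,cross(ray(S,*a),ray(T,*b)), onz(T,*b,150.5))
def noz(d,x0,y0):
    h=cv2.cvtColor(d['frame'],cv2.COLOR_BGR2HSV)[y0:y0+24,x0:x0+24]
    m=cv2.inRange(h,(8,110,90),(30,255,255)); v,u=np.nonzero(m); return u.mean()+x0,v.mean()+y0,len(u)
a=noz(S,248,305);b=noz(T,363,123);print(a,b,'nozzle',cross(ray(S,*a[:2]),ray(T,*b[:2])))
# rack far top edge corners z=30 , front
for p in ((427,92),(738,33)): print('corner',onz(T,155+(p[0]-392)/2.8,105+p[1]/2.8,30).round(1))
E
```

```text
beaker (array([548.80077956, 268.98953602, 145.45456322]), np.float64(2.4006334256938358)) [547.07788159 266.7238831  150.5       ]
jug (array([565.78708788, 165.61356046, 150.98497268]), np.float64(2.5803370583629985)) [564.95958106 164.73049629 150.5       ]
wide (array([583.96824509,  62.67792925, 150.39017609]), np.float64(4.461475355930762)) [582.36736671  61.05258341 150.5       ]
(np.float64(259.0), np.float64(317.06666666666666), 30) (np.float64(375.0), np.float64(134.5), 20) nozzle (array([ 653.48908536, -180.12592271,  110.46445459]), np.float64(1.1051920505346378))
corner [683.5 331.6  30. ]
corner [730.5  45.6  30. ]
```

>>> arm_command:
  series:
    - {"linear":[0,0,0],"turn":-0.1165}
    - {"linear":[0,0,0],"turn":-0.1165}
    - {"linear":[0,0,0],"turn":-0.1165}
    - {"linear":[0,0,0],"turn":-0.1165}
    - {"linear":[-0.015,-0.048,0],"turn":0}
    - {"linear":[-0.015,-0.048,0],"turn":0}
    - {"linear":[-0.015,-0.048,0],"turn":0}
    - {"linear":[-0.015,-0.048,0],"turn":0}
    - {"linear":[-0.015,-0.047,0],"turn":0}
    - {"linear":[-0.015,-0.047,0],"turn":0}
  jaw: 1

```text
t: 1.2
ee_pos: [320.8, 328.9, 241.7]
orientation: [-0.26, 3.131, 0.0]
ft_force: [1.0, 0.9, -0.2]
width: 87.8
grasp_force: 0.0
```

>>> arm_command:
  series:
    - {"linear":[-0.0388,-0.0164,0],"turn":0}
    - {"linear":[-0.0388,-0.0164,0],"turn":0}
    - {"linear":[-0.0388,-0.0164,0],"turn":0}
    - {"linear":[-0.0388,-0.0164,0],"turn":0}
    - {"linear":[-0.0388,-0.0164,0],"turn":0}
    - {"linear":[-0.0388,-0.0164,0],"turn":0}
    - {"linear":[0,0,0],"turn":0}

```text
t: 1.9
ee_pos: [570.6, 270.6, 241.5]
orientation: [-0.254, 3.129, 0.0]
ft_force: [-0.2, 0.1, 0.3]
width: 87.7
grasp_force: 0.0
```

```bash
python3 - <<'E'
from h import *
d=get('wrist'); f=d['frame']; print({k:d[k] for k in d if k!='frame'})
o=ctrl.get_obs(); print(o['ee_pos'].round(1))
def fp(P):
    c=cv2.Rodrigues(np.array(d['rvec'],float))[0]@np.array(P,float)+np.ravel(d['tvec']); th=np.arctan2(np.hypot(*c[:2]),c[2]); a=c[:2]/np.hypot(*c[:2])*th; return a[0]*d['fx']+d['cx'],a[1]*d['fy']+d['cy']
g=f.copy()
u=np.array([-.634,-.106,.766]); E=np.array([547.5,267,150.5]); k=np.array([-.165,.986,0]); w=np.cross(u,k)
for a in np.linspace(0,6.28,24):
    for s in (0,95):
        p=fp(E-u*s+30*(np.cos(a)*k+np.sin(a)*w)); cv2.circle(g,(int(round(p[0])),int(round(p[1]))),1,(0,0,255),-1)
cv2.imwrite('pics/w1.png',cv2.resize(g,(800,600)))
E
```

```text
{'fx': 325.19226210127806, 'fy': 325.19226210127806, 'cx': 281.81730272772796, 'cy': 211.94268898619694, 'rvec': array([-1.91309115, -2.25343625, -0.29992704]), 'tvec': array([-175.20840601, -617.16630599,  231.00151866])}
[567.9 271.  241. ]
```

View pics/w1.png

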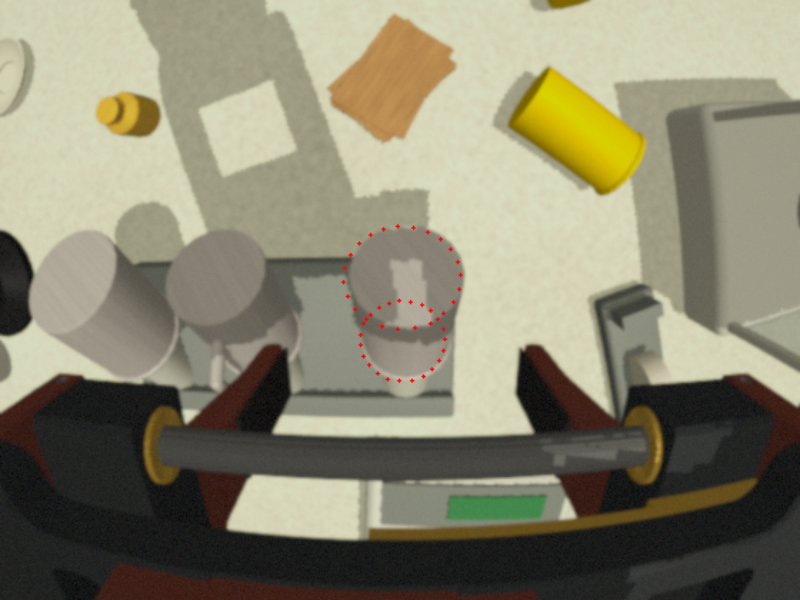

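The wrist picture shows the beaker at (405,290), centred between the fingers, and the model circles fit it to about 1 mm. I'll go down and grip.

>>> arm_command:
  series:
    - {"linear":[0,0.001,0.03],"turn":0}
    - {"linear":[0,0,0.03],"turn":0}
    - {"linear":[0,0,0.03],"turn":0}
    - {"linear":[0,0,0.0235],"turn":0}
    - {"linear":[0,0,0],"turn":0}
    - {"linear":[0,0,0],"turn":0}

```text
t: 2.55
ee_pos: [565.2, 273.2, 128.4]
orientation: [0.26, -3.13, 0.0]
ft_force: [-0.3, 0.7, -0.3]
width: 87.9
grasp_force: 0.0
```

>>> arm_command:
  series:
    - {"linear":[0,0,0],"turn":0}
    - {"linear":[0,0,0],"turn":0}
    - {"linear":[0,0,0],"turn":0}
    - {"linear":[0,0,0],"turn":0}
    - {"linear":[0,0,0],"turn":0}
    - {"linear":[0,0,0],"turn":0}
  jaw: -1

```text
t: 3.15
ee_pos: [566.4, 273.0, 129.0]
orientation: [-0.259, 3.13, 0.001]
ft_force: [-2.1, 0.1, 5.3]
width: 60.5
grasp_force: 30.0
```

>>> arm_command:
  series:
    - {"linear":[-0.006,0,-0.005],"turn":0}
    - {"linear":[0.0068,0,-0.008],"turn":0}
    - {"linear":[0.0068,0,-0.008],"turn":0}
    - {"linear":[0.0068,0,-0.008],"turn":0}
    - {"linear":[0.0067,0,-0.008],"turn":0}
    - {"linear":[0.0067,0,-0.008],"turn":0}
    - {"linear":[0.0067,0,-0.008],"turn":0}
    - {"linear":[0.0067,0,-0.008],"turn":0}
    - {"linear":[0.0067,0,-0.008],"turn":0}
    - {"linear":[0,0,0],"turn":0}

```text
t: 4.15
ee_pos: [518.5, 265.1, 198.5]
orientation: [-0.259, 3.129, 0.001]
ft_force: [-0.5, -0.6, -1.5]
width: 60.5
grasp_force: 30.0
```

>>> arm_command:
  series:
    - {"linear":[-0.0062,0,-0.0057],"turn":0}
    - {"linear":[-0.0057,0,-0.001],"turn":0}
    - {"linear":[-0.0056,0,-0.0011],"turn":0}
    - {"linear":[-0.0056,0,-0.0005],"turn":0}
    - {"linear":[-0.0055,0,-0.0005],"turn":0}
    - {"linear":[-0.0057,0,0.0003],"turn":0}
    - {"linear":[-0.0056,0,0.0004],"turn":0}
    - {"linear":[-0.0056,0,0.0012],"turn":0}
    - {"linear":[-0.0056,0,0.0016],"turn":0}
    - {"linear":[0,0,0],"turn":0}

```text
t: 5.15
ee_pos: [568.5, 272.9, 201.0]
orientation: [0.258, -3.126, 0.002]
ft_force: [-5.0, -0.3, -1.0]
width: 60.6
grasp_force: 30.0
```

```bash
python3 - <<'E'
from h import *
o=ctrl.get_obs(); print(o['ee_pos'].round(1),o['ft_force'].round(1),o['moment'].round(2))
s=get('scene')['frame'][110:270,270:430]; w=get('wrist')['frame']
c=np.zeros((480,800,3),np.uint8); c[:400,:400]=cv2.resize(s,(400,400),interpolation=cv2.INTER_CUBIC); c[:300,400:]=cv2.resize(w,(400,300))
cv2.imwrite('pics/p2.png',np.clip(c*1.3,0,255).astype(np.uint8))
E
```

```text
[568.5 272.9 201. ] [-5.  -0.3 -1. ] [-0.09  1.04  0.04]
```

View pics/p2.png

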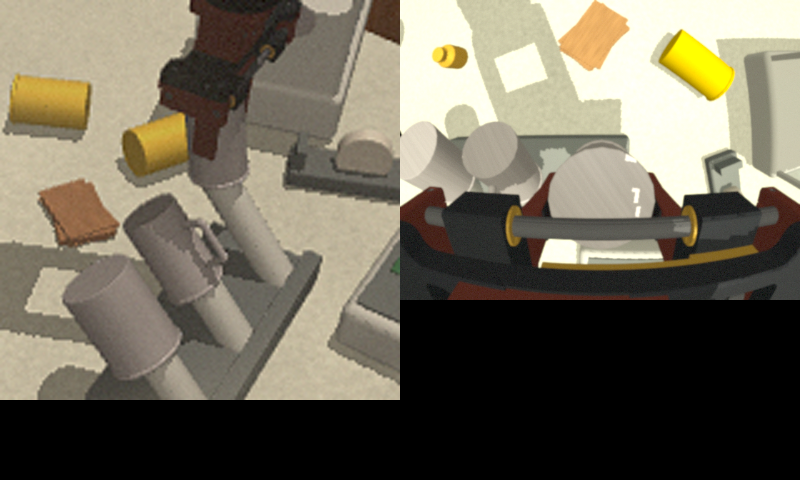

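It stands nearly upright on the tip (scene crop (215,160)). I'll push a little further and lift off.

>>> arm_command:
  series:
    - {"linear":[-0.004,0,0.001],"turn":0}
    - {"linear":[0,0,0],"turn":0}
    - {"linear":[0.003,0,-0.004],"turn":0}
    - {"linear":[0,0,-0.02],"turn":0}
    - {"linear":[0,0,-0.03],"turn":0}
    - {"linear":[0,0,-0.03],"turn":0}
    - {"linear":[0,0,0],"turn":0}
    - {"linear":[0,0,0],"turn":0}

```text
t: 6.05
ee_pos: [571.1, 273.8, 286.2]
orientation: [-0.259, 3.128, 0.001]
ft_force: [-0.3, 0.1, -1.5]
width: 60.8
grasp_force: 30.0
```

```bash
python3 - <<'E'
from h import *
o=ctrl.get_obs(); print(o['ee_pos'].round(1),o['ft_force'].round(1),o['width'])
S=get('scene'); f=S['frame']
g=o['ee_pos']; X=np.array([.986,.165,0]);k=np.array([-.165,.986,0])
# draw mouth ellipses for tilts 0 and 10 deg
c=f.copy()
x0,y0=270,60
big=cv2.resize(f[y0:y0+150,x0:x0+150],(600,600),interpolation=cv2.INTER_CUBIC)
big=np.clip(big*1.4,0,255).astype(np.uint8)
for th,col in ((0,(0,0,255)),(8,(0,255,0))):
    t=np.radians(th); a=np.cos(t)*np.array([0,0,1])-np.sin(t)*X; n=np.cos(t)*X+np.sin(t)*np.array([0,0,1])
    P=[g-67*a+30*(np.cos(q)*n+np.sin(q)*k) for q in np.linspace(0,6.28,30)]
    for p in proj(S,P): cv2.circle(big,tuple(np.int32(np.round((p-[x0,y0])*4))),2,col,-1)
cv2.imwrite('pics/p3.png',big)
E
```

```text
[571.1 273.8 286.2] [-0.3  0.1 -1.5] 60.835788062442894
```

View pics/p3.png

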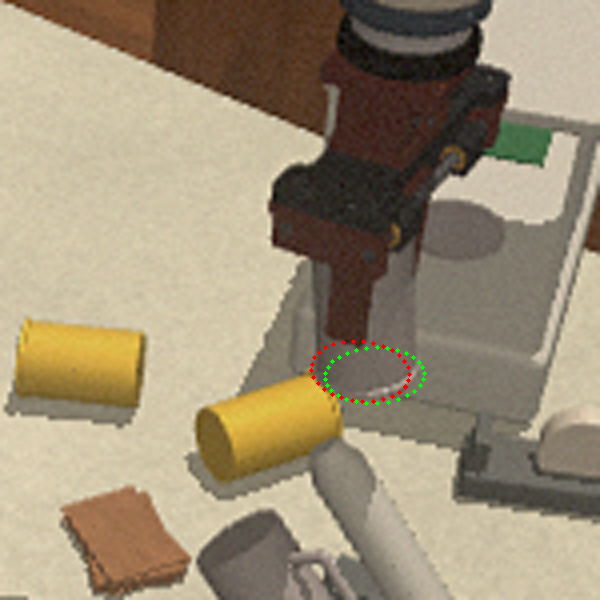

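>>> arm_command:
  series:
    - {"linear":[0,-0.025,0],"turn":0}
    - {"linear":[0,-0.04,0],"turn":0}
    - {"linear":[0,-0.04,0],"turn":0}
    - {"linear":[0,-0.045,0],"turn":0}
    - {"linear":[0,-0.045,0],"turn":0}
    - {"linear":[0,-0.045,0],"turn":0}
    - {"linear":[0,-0.04,0],"turn":0}
    - {"linear":[0,-0.04,0],"turn":0}
    - {"linear":[0,-0.03,0],"turn":0}
    - {"linear":[0,0,0],"turn":0}

```text
t: 7.1
ee_pos: [627.5, -75.3, 283.5]
orientation: [0.253, -3.129, 0.001]
ft_force: [-0.1, 0.1, -1.2]
width: 61.0
grasp_force: 30.0
```

```bash
python3 - <<'E'
from h import *
d=get('wrist'); S=get('scene');T=get('top')
o=ctrl.get_obs(); print(o['ee_pos'].round(1))
cv2.imwrite('pics/w4.png',d['frame'])
h=cv2.cvtColor(d['frame'],cv2.COLOR_BGR2HSV); m=cv2.inRange(h,(10,120,90),(28,255,255))
n,l,st,ce=cv2.connectedComponentsWithStats(m)
for i in range(1,n):
    if 8<st[i,4]<3000:
        print(st[i],ce[i].round(1),[onz(d,*ce[i],z,True).round(1)[:2] for z in (100,115,130)])
E
```

```text
[627.2 -71.2 284. ]
[545   4  15  45 339] [554.6  19.8] [array([322.5, 244.5]), array([333.2, 229.3]), array([344. , 214.1])]
[ 482   53   49   66 1838] [506.7  86. ] [array([449.2, 164.2]), array([454.2, 152.7]), array([459.2, 141.3])]
[357  59  35  30 819] [374.3  73.6] [array([484.6,  -2.8]), array([488. ,  -6.6]), array([491.3, -10.4])]
[549  96  11  33 245] [555.1 111.4] [array([452.2, 256.9]), array([457. , 241.1]), array([461.9, 225.4])]
[173 200  14  13 133] [179.6 206.1] [array([ 654.4, -180.9]), array([ 650. , -176.5]), array([ 645.5, -172.2])]
[148 289  21  55 559] [156.1 315.8] [array([ 801.4, -205.4]), array([ 790.2, -199.9]), array([ 779. , -194.4])]
[395 289  21  55 554] [407.4 316. ] [array([750.7, 105.2]), array([741.9,  96.4]), array([733. ,  87.6])]
[ 199  344  301   33 2467] [367.4 364.9] [array([833.6,  75.4]), array([821.,  68.]), array([808.3,  60.6])]
```

View pics/w4.png

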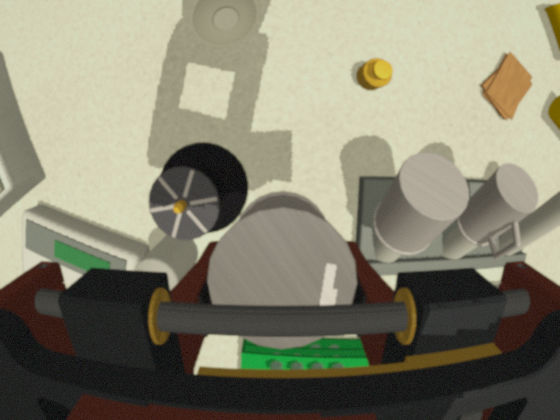

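>>> arm_command:
  series:
    - {"linear":[-0.0017,-0.028,0],"turn":0}
    - {"linear":[-0.0017,-0.028,0],"turn":0}
    - {"linear":[-0.0017,-0.028,0],"turn":0}
    - {"linear":[-0.0017,-0.0271,0],"turn":0}
    - {"linear":[0,0,0],"turn":0}
    - {"linear":[0,0,0.025],"turn":0}
    - {"linear":[0,0,0.025],"turn":0}
    - {"linear":[0,0,0.025],"turn":0}
    - {"linear":[0,0,0.02],"turn":0}
    - {"linear":[0,0,0],"turn":0}

```text
t: 8.25
ee_pos: [650.7, -177.5, 186.9]
orientation: [0.262, -3.125, -0.004]
ft_force: [0.7, 0.3, -1.9]
width: 60.5
grasp_force: 30.0
```

>>> arm_command:
  series:
    - {"linear":[0,0,0.005],"turn":0}
    - {"linear":[0,0,0],"turn":0}
    - {"linear":[0,0,0],"turn":0}

```text
t: 8.55
ee_pos: [653.4, -179.9, 186.6]
orientation: [-0.26, 3.129, -0.001]
ft_force: [-0.2, 0.1, -2.0]
width: 60.2
grasp_force: 30.0
```

>>> arm_command:
  series:
    - {"linear":[0,0,0.004],"turn":0}
    - {"linear":[0,0,0],"turn":0}
    - {"linear":[0,0,0.003],"turn":0}
    - {"linear":[0,0,0],"turn":0}

```text
t: 8.95
ee_pos: [652.5, -180.2, 178.1]
orientation: [0.259, -3.13, -0.0]
ft_force: [0.9, -0.7, -1.4]
width: 60.7
grasp_force: 30.0
```

>>> arm_command:
  series:
    - {"linear":[0,0,0.002],"turn":0}
    - {"linear":[0,0,0],"turn":0}
    - {"linear":[0,0,0],"turn":0}

```text
t: 9.25
ee_pos: [652.7, -180.2, 176.4]
orientation: [0.259, -3.131, -0.0]
ft_force: [-1.4, 0.4, -2.1]
width: 60.5
grasp_force: 30.0
```

>>> arm_command:
  series:
    - {"linear":[0,0,0.002],"turn":0}
    - {"linear":[0,0,0],"turn":0}
    - {"linear":[0,0,0],"turn":0}

```text
t: 9.55
ee_pos: [652.7, -180.1, 174.4]
orientation: [0.259, -3.131, -0.0]
ft_force: [-0.4, -0.5, -1.9]
width: 61.0
grasp_force: 30.0
```

>>> arm_command:
  series:
    - {"linear":[0,0,0.002],"turn":0}
    - {"linear":[0,0,0],"turn":0}
    - {"linear":[0,0,0],"turn":0}

```text
t: 9.85
ee_pos: [652.7, -180.2, 172.4]
orientation: [0.259, -3.131, -0.0]
ft_force: [-0.1, -0.0, -1.1]
width: 60.5
grasp_force: 30.0
```

>>> arm_command:
  series:
    - {"linear":[0,0,0.002],"turn":0}
    - {"linear":[0,0,0],"turn":0}
    - {"linear":[0,0,0],"turn":0}

```text
t: 10.15
ee_pos: [652.7, -180.1, 170.4]
orientation: [0.259, -3.131, -0.0]
ft_force: [-0.9, -0.3, -2.1]
width: 60.6
grasp_force: 30.0
```

>>> arm_command:
  series:
    - {"linear":[0,0,0.002],"turn":0}
    - {"linear":[0,0,0],"turn":0}
    - {"linear":[0,0,0],"turn":0}

```text
t: 10.45
ee_pos: [652.7, -180.1, 168.4]
orientation: [0.259, -3.131, -0.0]
ft_force: [0.4, 0.2, -1.7]
width: 61.0
grasp_force: 30.0
```

>>> arm_command:
  series:
    - {"linear":[0,0,0.002],"turn":0}
    - {"linear":[0,0,0],"turn":0}
    - {"linear":[0,0,0],"turn":0}

```text
t: 10.75
ee_pos: [652.9, -180.2, 166.7]
orientation: [-0.259, 3.13, -0.0]
ft_force: [-0.4, 0.4, 1.2]
width: 60.8
grasp_force: 30.0
```

>>> arm_command:
  series:
    - {"linear":[0,0,0.002],"turn":0}
    - {"linear":[0,0,0],"turn":0}
    - {"linear":[0,0,0],"turn":0}

```text
t: 11.05
ee_pos: [652.9, -180.2, 164.6]
orientation: [-0.259, 3.13, -0.0]
ft_force: [-0.1, -0.1, 1.4]
width: 60.7
grasp_force: 30.0
```

>>> arm_command:
  series:
    - {"linear":[0,0,0.002],"turn":0}
    - {"linear":[0,0,0.002],"turn":0}
    - {"linear":[0,0,0.002],"turn":0}
    - {"linear":[0,0,0.001],"turn":0}
    - {"linear":[0,0,0],"turn":0}
    - {"linear":[0,0,0],"turn":0}

```text
t: 11.65
ee_pos: [653.1, -180.2, 157.8]
orientation: [-0.259, 3.13, -0.0]
ft_force: [0.1, 0.7, 5.5]
width: 60.9
grasp_force: 30.0
```

>>> arm_command:
  series:
    - {"linear":[0,0,0.001],"turn":0}
    - {"linear":[0,0,0.001],"turn":0}
    - {"linear":[0,0,0],"turn":0}

```text
t: 11.95
ee_pos: [653.1, -180.2, 155.9]
orientation: [-0.259, 3.13, -0.0]
ft_force: [-0.4, 0.2, 6.1]
width: 60.8
grasp_force: 30.0
```

>>> arm_command:
  series:
    - {"linear":[0,0,0.001],"turn":0}
    - {"linear":[0,0,0],"turn":0}

```text
t: 12.15
ee_pos: [653.2, -180.2, 155.3]
orientation: [-0.259, 3.13, -0.0]
ft_force: [-0.7, 1.2, 7.0]
width: 60.5
grasp_force: 30.0
```

>>> arm_command:
  series:
    - {"linear":[0,0,0.001],"turn":0}
    - {"linear":[0,0,0],"turn":0}

```text
t: 12.35
ee_pos: [653.5, -180.2, 155.1]
orientation: [-0.259, 3.129, -0.001]
ft_force: [-0.5, 1.5, 12.6]
width: 60.5
grasp_force: 30.0
```

>>> arm_command:
  series:
    - {"linear":[0,0,0.001],"turn":0}
    - {"linear":[0,0,0],"turn":0}

```text
t: 12.55
ee_pos: [654.0, -180.2, 154.8]
orientation: [-0.259, 3.128, -0.001]
ft_force: [-1.3, 2.0, 15.7]
width: 60.3
grasp_force: 30.0
```

The force has gone past the spring, so the plate is at its stop. I'll add a little more, hold, and take a picture.

>>> arm_command:
  series:
    - {"linear":[0,0,0.001],"turn":0}
    - {"linear":[0,0,0],"turn":0}
    - {"linear":[0,0,0],"turn":0}
    - {"linear":[0,0,0],"turn":0}
    - {"linear":[0,0,0],"turn":0}
    - {"linear":[0,0,0],"turn":0}
    - {"linear":[0,0,0],"turn":0}
    - {"linear":[0,0,0],"turn":0}
    - {"linear":[0,0,0],"turn":0}
    - {"linear":[0,0,0],"turn":0}

```text
t: 13.55
ee_pos: [654.6, -180.2, 154.4]
orientation: [-0.259, 3.127, -0.002]
ft_force: [-0.7, 2.3, 18.5]
width: 60.5
grasp_force: 30.0
```

```bash
python3 - <<'E'
from h import *
S=get('scene');f=S['frame'][270:380,205:315]; t=get('top')['frame'][90:190,325:425]
c=np.hstack([cv2.resize(f,(400,400),interpolation=cv2.INTER_CUBIC),cv2.resize(t,(400,400),interpolation=cv2.INTER_CUBIC)])
cv2.imwrite('pics/p5.png',np.clip(c*1.5,0,255).astype(np.uint8))
E
```

```text
(no output)
```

View pics/p5.png

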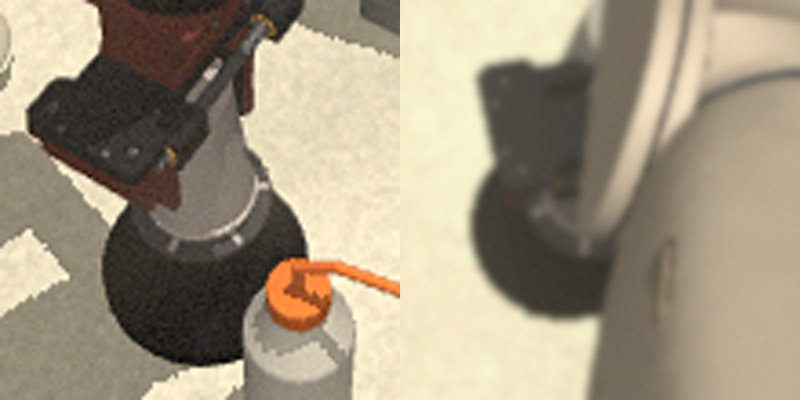

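>>> arm_command:
  series:
    - {"linear":[0,0,0],"turn":0}
    - {"linear":[0,0,0],"turn":0}
    - {"linear":[0,0,-0.004],"turn":0}
    - {"linear":[0,0,-0.005],"turn":0}
    - {"linear":[0,0,-0.007],"turn":0}
    - {"linear":[0,0,-0.018],"turn":0}
    - {"linear":[0,0,-0.03],"turn":0}
    - {"linear":[0,0,-0.035],"turn":0}
    - {"linear":[0,0,-0.035],"turn":0}
    - {"linear":[0,0,0],"turn":0}

```text
t: 14.65
ee_pos: [654.5, -180.9, 290.3]
orientation: [-0.259, 3.125, -0.004]
ft_force: [1.1, 0.8, -1.2]
width: 60.6
grasp_force: 30.0
```

>>> arm_command:
  series:
    - {"linear":[0.001,0.025,0],"turn":0}
    - {"linear":[0.001,0.04,0],"turn":0}
    - {"linear":[0.001,0.045,0],"turn":0}
    - {"linear":[0.001,0.045,0],"turn":0}
    - {"linear":[0.001,0.045,0],"turn":0}
    - {"linear":[0.001,0.045,0],"turn":0}
    - {"linear":[0.001,0.045,0],"turn":0}
    - {"linear":[0.001,0.045,0],"turn":0}
    - {"linear":[0.001,0.045,0],"turn":0}
    - {"linear":[0.001,0.04,0],"turn":0}

```text
t: 15.65
ee_pos: [572.0, 234.0, 283.5]
orientation: [0.26, -3.127, 0.002]
ft_force: [0.7, 0.9, -0.8]
width: 60.7
grasp_force: 30.0
```

>>> arm_command:
  series:
    - {"linear":[0,0.03,0],"turn":0}
    - {"linear":[0,0.011,0],"turn":0}
    - {"linear":[0,0,0],"turn":0}
    - {"linear":[0,0,0],"turn":0}
    - {"linear":[0,0,0],"turn":0}

```text
t: 16.15
ee_pos: [567.3, 271.4, 285.1]
orientation: [0.257, -3.13, 0.001]
ft_force: [0.7, -0.0, -1.3]
width: 60.3
grasp_force: 30.0
```

```bash
python3 - <<'E'
from h import *
o=ctrl.get_obs(); print(o['ee_pos'].round(1),o['ft_force'].round(1),o['width'])
S=get('scene'); f=S['frame']
g=o['ee_pos']; X=np.array([.986,.165,0]);k=np.array([-.165,.986,0])
x0,y0=270,60
big=cv2.resize(f[y0:y0+150,x0:x0+150],(600,600),interpolation=cv2.INTER_CUBIC)
big=np.clip(big*1.4,0,255).astype(np.uint8)
P=[g-[0,0,67]+30*(np.cos(q)*X+np.sin(q)*k) for q in np.linspace(0,6.28,30)]
for p in proj(S,P): cv2.circle(big,tuple(np.int32(np.round((p-[x0,y0])*4))),2,(0,0,255),-1)
cv2.imwrite('pics/p6.png',big)
E
```

```text
[567.3 271.4 285.1] [ 0.7 -0.  -1.3] 60.263203063359235
```

View pics/p6.png

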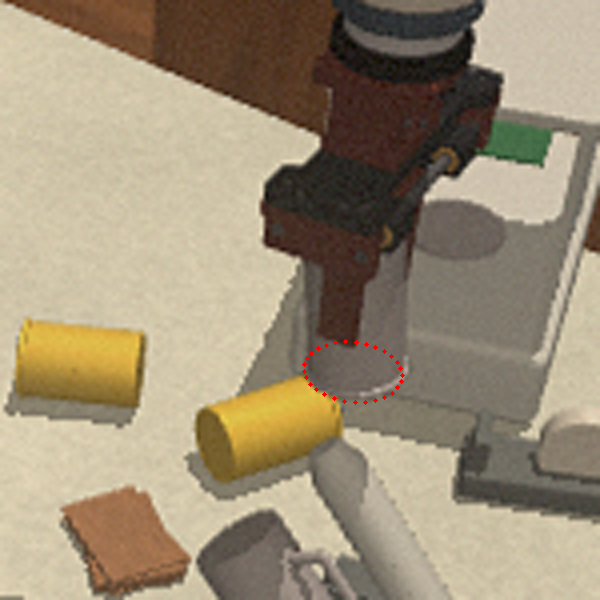

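The beaker is upright (mouth ring at (353,372) fits), above the peg tip at (335,445). I'll lower it onto the tip.

>>> arm_command:
  series:
    - {"linear":[0,0.001,0.02],"turn":0}
    - {"linear":[0,0,0.02],"turn":0}
    - {"linear":[0,0,0.015],"turn":0}
    - {"linear":[0,0,0.01],"turn":0}
    - {"linear":[0.0005,0,0.008],"turn":0}
    - {"linear":[0.002,0,0.004],"turn":0}
    - {"linear":[0,0,0],"turn":0}
    - {"linear":[0,0,0],"turn":0}

```text
t: 17.0
ee_pos: [564.7, 273.7, 209.0]
orientation: [-0.259, 3.13, 0.0]
ft_force: [-0.1, 0.2, -0.6]
width: 60.4
grasp_force: 30.0
```

Now I'll tilt it by drawing it back against the peg.

>>> arm_command:
  series:
    - {"linear":[0.0056,0,0.0028],"turn":0}
    - {"linear":[0.0057,0,0.0029],"turn":0}
    - {"linear":[0.0043,0,0.0045],"turn":0}
    - {"linear":[0.0044,0,0.0045],"turn":0}
    - {"linear":[0,0,0],"turn":0}

```text
t: 17.5
ee_pos: [544.2, 270.5, 193.6]
orientation: [-0.26, 3.131, 0.001]
ft_force: [2.1, 1.8, 2.4]
width: 60.5
grasp_force: 30.0
```

>>> arm_command:
  series:
    - {"linear":[0.002,0,0.0046],"turn":0}
    - {"linear":[0.0016,0,0.0046],"turn":0}
    - {"linear":[0.0012,0,0.0047],"turn":0}
    - {"linear":[0,0,0.0066],"turn":0}
    - {"linear":[-0.0004,0,0.0066],"turn":0}
    - {"linear":[-0.0005,0,0.0066],"turn":0}
    - {"linear":[0,0,0],"turn":0}

```text
t: 18.2
ee_pos: [541.1, 269.5, 159.0]
orientation: [0.259, -3.131, 0.0]
ft_force: [4.2, 0.0, 0.9]
width: 60.1
grasp_force: 30.0
```

```bash
python3 - <<'E'
from h import *
o=ctrl.get_obs(); print(o['ee_pos'].round(1),o['ft_force'].round(1),o['width'],o['moment'].round(2))
f=get('scene')['frame'][110:260,290:430]; 
cv2.imwrite('pics/p7.png',np.clip(cv2.resize(f,(560,600),interpolation=cv2.INTER_CUBIC)*1.4,0,255).astype(np.uint8))
E
```

```text
[541.1 269.5 159. ] [4.2 0.  0.9] 60.143282410329526 [ 0.11 -0.83  0.02]
```

View pics/p7.png

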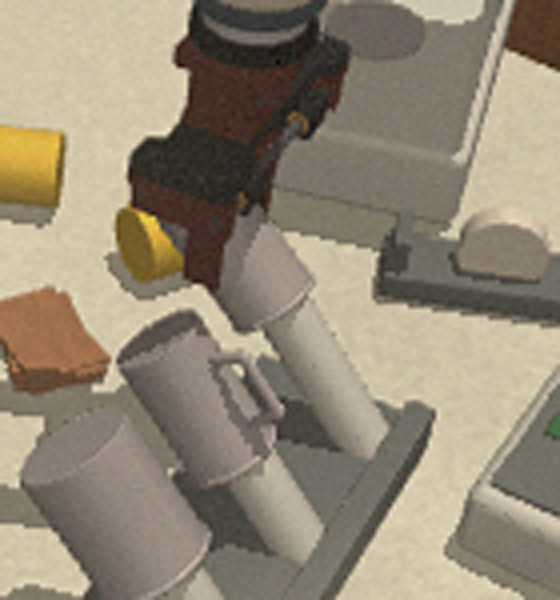

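The beaker (crop (262,280)) now leans with the peg. I'll slide it on.

>>> arm_command:
  series:
    - {"linear":[-0.0039,0,0.0046],"turn":0}
    - {"linear":[-0.0039,0,0.0046],"turn":0}
    - {"linear":[-0.0039,0,0.0046],"turn":0}
    - {"linear":[-0.0039,0,0.0046],"turn":0}
    - {"linear":[-0.0039,0,0.0046],"turn":0}
    - {"linear":[-0.0026,0,0.0031],"turn":0}
    - {"linear":[0,0,0],"turn":0}

```text
t: 18.95
ee_pos: [565.1, 273.7, 134.7]
orientation: [-0.259, 3.127, 0.002]
ft_force: [7.0, -0.2, 4.8]
width: 60.1
grasp_force: 30.0
```

>>> arm_command:
  series:
    - {"linear":[-0.0013,0,0.0015],"turn":0}
    - {"linear":[0,0,0],"turn":0}

```text
t: 19.15
ee_pos: [566.2, 274.0, 133.6]
orientation: [-0.259, 3.127, 0.002]
ft_force: [5.6, -1.4, 7.9]
width: 59.9
grasp_force: 30.0
```

>>> arm_command:
  series:
    - {"linear":[-0.0013,0,0.0015],"turn":0}
    - {"linear":[0,0,0],"turn":0}

```text
t: 19.35
ee_pos: [567.5, 274.2, 132.2]
orientation: [-0.259, 3.127, 0.002]
ft_force: [5.2, -1.0, 8.7]
width: 60.2
grasp_force: 30.0
```

>>> arm_command:
  series:
    - {"linear":[-0.0015,0,0.001],"turn":0}
    - {"linear":[0,0,0],"turn":0}

```text
t: 19.55
ee_pos: [568.7, 274.4, 131.1]
orientation: [-0.259, 3.127, 0.002]
ft_force: [4.1, -0.6, 8.5]
width: 60.0
grasp_force: 30.0
```

>>> arm_command:
  series:
    - {"linear":[-0.001,0,0.0015],"turn":0}
    - {"linear":[0,0,0],"turn":0}

```text
t: 19.75
ee_pos: [569.9, 274.6, 129.8]
orientation: [-0.259, 3.127, 0.002]
ft_force: [5.1, -0.5, 8.6]
width: 59.7
grasp_force: 30.0
```

>>> arm_command:
  series:
    - {"linear":[-0.0006,0,0.0008],"turn":0}
    - {"linear":[0,0,0],"turn":0}

```text
t: 19.95
ee_pos: [570.6, 274.7, 129.2]
orientation: [-0.259, 3.126, 0.002]
ft_force: [4.5, -0.8, 9.9]
width: 60.1
grasp_force: 30.0
```

>>> arm_command:
  series:
    - {"linear":[-0.001,0,0.0012],"turn":0}
    - {"linear":[0,0,0],"turn":0}

```text
t: 20.15
ee_pos: [571.0, 274.8, 128.5]
orientation: [-0.259, 3.128, 0.002]
ft_force: [0.8, -2.0, 17.4]
width: 60.3
grasp_force: 30.0
```

>>> arm_command:
  series:
    - {"linear":[-0.001,0,0.0012],"turn":0}
    - {"linear":[0,0,0],"turn":0}

```text
t: 20.35
ee_pos: [571.2, 274.8, 128.3]
orientation: [-0.259, 3.129, 0.001]
ft_force: [-5.3, -3.0, 27.6]
width: 60.4
grasp_force: 30.0
```

```bash
python3 - <<'E'
from h import *
d=get('wrist'); f=d['frame']; o=ctrl.get_obs(); print(o['ee_pos'].round(1),o['ft_force'].round(1),o['moment'].round(2))
def fp(P):
    c=cv2.Rodrigues(np.array(d['rvec'],float))[0]@np.array(P,float)+np.ravel(d['tvec']); th=np.arctan2(np.hypot(*c[:2]),c[2]); a=c[:2]/np.hypot(*c[:2])*th; return np.array([a[0]*d['fx']+d['cx'],a[1]*d['fy']+d['cy']])
S=get('scene')
u=np.array([-.634,-.106,.766]); E=np.array([547.5,268.2,150.5]); k=np.array([-.165,.986,0]); w=np.cross(u,k)
g=cv2.resize(f[80:380,80:480],(800,600)); 
s=cv2.resize(S['frame'][140:240,310:410],(400,400),interpolation=cv2.INTER_CUBIC); 
for a in np.linspace(0,6.28,24):
    for q,col in ((0,(0,0,255)),(95,(0,255,0))):
        P=E-u*q+30*(np.cos(a)*k+np.sin(a)*w)
        cv2.circle(g,tuple(np.int32((fp(P)-80)*2)),2,col,-1); cv2.circle(s,tuple(np.int32((proj(S,P)[0]-[310,140])*4)),2,col,-1)
c=np.zeros((400,800,3),np.uint8); c[:300,:400]=cv2.resize(g,(400,300)); c[:,400:]=s
cv2.imwrite('pics/p8.png',np.clip(c*1.3,0,255).astype(np.uint8))
E
```

```text
[571.2 274.9 128.4] [-4.4 -3.5 26.5] [-0.53  0.78 -0.01]
```

View pics/p8.png

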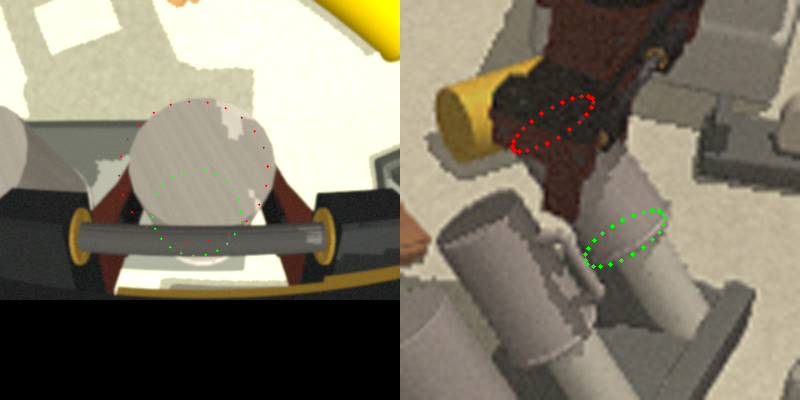

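It's seated: the axial force rose sharply and the mouth matches its old place (green ring). I'll ease off, lower the last bit onto the peg, and let go.

>>> arm_command:
  series:
    - {"linear":[0.0012,0,-0.0014],"turn":0}
    - {"linear":[0.001,0,0.0008],"turn":0}
    - {"linear":[0.001,0,0.0008],"turn":0}
    - {"linear":[0,0,0],"turn":0}

```text
t: 20.85
ee_pos: [570.9, 274.8, 128.5]
orientation: [-0.259, 3.123, 0.003]
ft_force: [5.8, -2.6, 20.1]
width: 60.4
grasp_force: 30.0
```

>>> arm_command:
  series:
    - {"linear":[-0.0008,0,-0.0012],"turn":0}
    - {"linear":[0,0,0],"turn":0}

```text
t: 21.05
ee_pos: [570.9, 274.8, 128.6]
orientation: [-0.259, 3.125, 0.003]
ft_force: [5.3, -2.0, 14.2]
width: 60.2
grasp_force: 30.0
```

>>> arm_command:
  series:
    - {"linear":[-0.0006,0,-0.0012],"turn":0}
    - {"linear":[0,0,0],"turn":0}

```text
t: 21.25
ee_pos: [570.9, 274.8, 128.7]
orientation: [-0.259, 3.126, 0.002]
ft_force: [6.5, -0.5, 7.3]
width: 60.2
grasp_force: 30.0
```

>>> arm_command:
  series:
    - {"linear":[0,0,0],"turn":0}
    - {"linear":[0,0,0],"turn":0}
    - {"linear":[0,0,0],"turn":0}
    - {"linear":[0,0,0],"turn":0}
    - {"linear":[0,0,0],"turn":0}
    - {"linear":[0,0,0],"turn":0}
  jaw: 1

```text
t: 21.85
ee_pos: [568.3, 274.1, 127.3]
orientation: [0.259, -3.13, 0.0]
ft_force: [-0.6, -0.2, -0.0]
width: 87.7
grasp_force: 0.0
```

>>> arm_command:
  series:
    - {"linear":[0,-0.002,-0.01],"turn":0}
    - {"linear":[0,0,-0.025],"turn":0}
    - {"linear":[0,0,-0.03],"turn":0}
    - {"linear":[0,0,-0.035],"turn":0}
    - {"linear":[0,0,-0.03],"turn":0}
    - {"linear":[0,0,0],"turn":0}
    - {"linear":[0,0,0],"turn":0}

```text
t: 22.55
ee_pos: [569.0, 272.2, 258.6]
orientation: [-0.259, 3.129, 0.001]
ft_force: [0.0, 0.7, 0.4]
width: 87.8
grasp_force: 0.0
```

```bash
python3 - <<'E'
from h import *
d=get('wrist'); f=d['frame']; o=ctrl.get_obs(); print(o['ee_pos'].round(1),o['ft_force'].round(1),o['width'])
def fp(P):
    c=cv2.Rodrigues(np.array(d['rvec'],float))[0]@np.array(P,float)+np.ravel(d['tvec']); th=np.arctan2(np.hypot(*c[:2]),c[2]); a=c[:2]/np.hypot(*c[:2])*th; return np.array([a[0]*d['fx']+d['cx'],a[1]*d['fy']+d['cy']])
S=get('scene')
a=cv2.cvtColor(S['frame'],cv2.COLOR_BGR2GRAY).astype(int)-cv2.cvtColor(cv2.imread('pics/scene0.png'),cv2.COLOR_BGR2GRAY)
u=np.array([-.634,-.106,.766]); E=np.array([547.5,268.2,150.5]); k=np.array([-.165,.986,0]); w=np.cross(u,k)
g=cv2.resize(f,(400,300)); sc=400/560
s=cv2.resize(S['frame'][150:300,260:410],(400,400),interpolation=cv2.INTER_CUBIC)
z=cv2.resize(cv2.imread('pics/scene0.png')[150:230,320:400],(200,200))
for t in np.linspace(0,6.28,24):
    for q in (0,95):
        cv2.circle(g,tuple(np.int32(fp(E-u*q+30*(np.cos(t)*k+np.sin(t)*w))*sc)),1,(0,0,255),-1)
c=np.zeros((500,800,3),np.uint8); c[:300,:400]=g; c[:400,400:]=s; c[300:,:200]=z; c[300:,200:400]=cv2.resize(S['frame'][150:230,320:400],(200,200))
cv2.imwrite('pics/p9.png',np.clip(c*1.3,0,255).astype(np.uint8))
E
```

```text
[568.4 271.9 257.3] [ 0.3  1.1 -0.2] 87.50591082932985
```

View pics/p9.png

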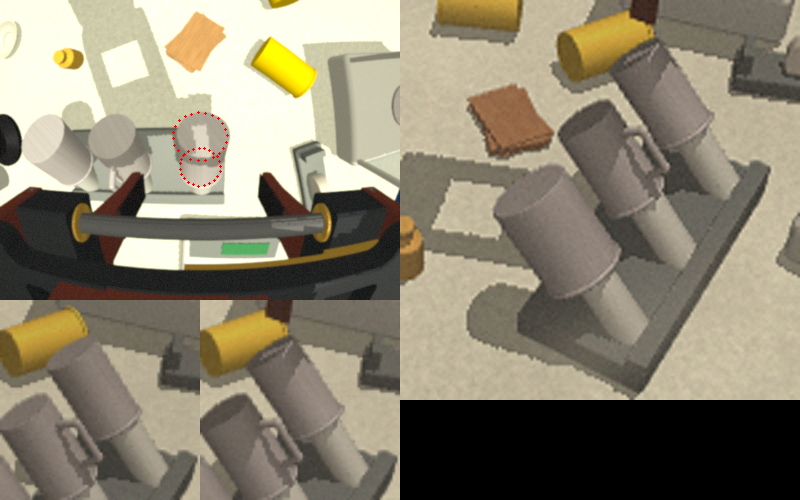

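The before and after crops (bottom left, beaker at (95,385) and (295,385)) match. The beaker is fully on its peg, the jug and wide beaker haven't moved, and the gripper is clear, so I'm handing in.

```bash
python3 -c "
from workcell import ctrl; print(ctrl.close_job())"
```

```text
the job is handed in; nothing more can be done
None
```

The beaker was rinsed with the plate held at its stop for over a second, then hung back fully on its own peg and released. I handed the job in at about 23 s; the result was not reported.

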